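# Raise the work lamp to its set height on the ladder gantry

## Task

The lamp hangs too low over the desk: raise its bar onto the catch rungs of the gantry's setting yoke, which the crew clamp at a different height each night, one end at a time. At each end lift the carriage by its rubber grip until its gravity pawl has cleared the catch rung, then lower it gently, feeling for the rung, without dropping it or forcing it down, until the pawl rests on the rung and carries the weight; let go before you do the other end. Leave the bar level, both ends locked on the yoke, and the things on the desk where they are.

Things in the scene. Friction and masses are not known exactly. Their poses are not given: they have to be found in the camera images.
- lamp_gantry: fixed lamp gantry, 416 mm wide, 310 mm tall: two upright aluminium ladder posts on dark plate feet (150 x 76 mm). Origin on the desk midway between the posts; x away from the robot, y to the left post, z up. Posts at y = +170 (left) and -170 mm (right), each two stiles 56 mm apart with 10 mm steel rungs at 45, 95, 145 and 195 mm above the desk; at the start the pawls rest on the 195 mm rungs
- lamp: bulb lamp, 128 mm diameter, 267 mm tall, hung by its wire hook from the middle of the lamp bar. Origin under its centre, about 31 mm above the desk at the start
- carriage_l (a joint): height of the left carriage above its start, m: 0 = pawl on the starting rung, h = on the catch rung, 0.084 = top stop. h is set by the steel setting yoke behind the posts (a 10 mm catch rung in each post), the same at both ends, 0.037 to 0.063, not given: it must be felt. Going up, the rung pushes the nose down from h - 0.014 and lets it fall back at about h + 0.014
- carriage_r (a joint): the same for the right carriage. A carriage slides straight up and down and falls if let go while its pawl is on no rung. Raising one end takes about 5 to 9 N, and the hand feels that weight go when the pawl comes down on a rung; if it goes on down to 0.03 with no such feel, the pawl had not cleared: raise it higher
- grip_l (a point): middle of the left carriage's grip: black rubber bar, 60 mm long, 18 mm wide, 20 mm high, sticking out towards the robot (gantry's -x); take it from above across its width. 245 mm above the desk at the start, 78 mm in front of the rungs, 61 mm in front of the carriage's face plate. Axes as the gantry's
- grip_r (a point): the same for the right carriage
- pawl_l: steel gravity pawl in the window of the left carriage: origin at its pivot, 22 mm in front of the rungs' axis, 41 mm below the grip's middle. Its flat nose points to the rungs (+x, 26 mm long); a weighted tail keeps it level against a stop. A passing rung swings the nose down (tail up) and it falls back by itself. Locked: nose level, pivot 9 mm above the rung's centre
- pawl_r: the same in the right carriage
- wipes_tub: bystander: white and green round tub of wipes, 69 mm diameter, 133 mm tall, loose, origin under its centre
- thermometer_gun: bystander: white and blue thermometer gun lying on the desk, 130 x 130 x 42 mm, loose, origin under its centre
- cream_tube: bystander: cream tube lying in front of the lamp, 136 x 40 x 27 mm, loose, origin under its centre
- marker: bystander: red and white marker lying in front of the lamp, 135 mm long, 16 mm thick, loose, origin under its centre
- lamp_bar: 13 mm aluminium tube between the carriages, 285 mm above the desk at the start; it can slope while one end is higher. Origin at its left pin, y along it to the left (y of the gantry when level), 244 mm from pin to pin

How it is judged:
By the outcome, as a careful person would: the job done as asked, in the order asked, and still so for the second after the job is handed in, with the robot touching nothing.
It also fails if it takes over 54 s, if anything falls off the work surface, if the arm or the gripper's body presses on something with over 40 N, if the wrist force passes 120 N, or if a joint passes its speed limit or range.

## Robot

A 6-joint arm with a two-finger parallel gripper is mounted at the origin on a cart in front of the work surface, level with it; the furniture and walls round the work are solid. World frame = base frame: x ahead of the robot, y to its left, z up, the work surface at z = 0. Lengths are in mm, angles in rad, forces in N, time in s.
With the tool pointing down it reaches from about 350 to 875 mm from the base axis. Payload 4.2 kg.
Tool frame: the origin (TCP) lies midway between the tips of the shut fingers; the grasp point (between the pads) lies 19 mm behind it; z points along the fingers, y is the line along which they close (so a half turn about z gives the same grasp; the last joint's range is limited). The gripper opens to 85 mm and grips with 20 to 120 N. Pads are 22 mm wide; open, the fingers measure 114 mm over their backs; the gripper's body (76 mm by 85 mm) begins 54 mm behind the grasp point. The pads swing forward as they close: fully open they stand 13 mm farther back than shut.
Start: joints at [1.418, 0.385, 0.008, 0, -1.194, -0.259], TCP at [250.129, 572.743, 231.312] pointing down, gripper open.
Joint ranges: [-3.14, 3.14], [-1.21, 2.06], [-1.07, 1.41], [-3.16, 2.05], [-2.99, -0.16], [-3.1, 3.1]. Speed limits (rad/s): [2.79, 2.79, 3.14, 3.14, 3.14, 3.14].

## Interface

Orientations are given as a unit quaternion [x, y, z, w].
In Python, from bench import arm gives the robot as it stands. The module is installed in compiled form; this text tells all that it offers.
- The arm moves only by the shell command python3 -m handwheel 'ROWS' [OPENING]. ROWS is JSON, a list of rows, each an object of numbers: "x", "y", "z": the shift along the world's x, y, z each as a share of 20 cm, from -1 to 1; "ax", "ay", "az": the turn, a rotation vector about the world's x, y, z each as a share of 90 degrees, from -1 to 1. In form: [{"x": .., "y": .., "z": .., "ax": .., "ay": .., "az": ..}, ...]. A call has exactly 8 rows; each row shifts and turns the commanded pose from where the row before left it; what a row does not reach is not made up. A row lasts 1/10 s, in which the tool goes at most 50 mm and 8.59 degrees, less where a joint would pass 70% of its speed; a pose out of reach is approached as far as the arm can. A call with a number of a shift or a turn outside -1 to 1 is refused whole. A call with a gripper value outside its range is refused whole. OPENING is the opening, from -1 (shut) to 1 (fully open), set as the call begins (- or left out, the last holds). The fingers move at their own pace and stop on an object; the grip force is fixed at half the most. Time passes only in rows, so rows that do not move let the fingers close, or fill a call up. It gives the time, the measured TCP pose, the force, the opening and the grip force at its end, in the units of the state.
- arm.read_state(): the state, without advancing time (a new reading comes with each control period).
- arm.get_image(name): name is "scene" or "top"; returns the picture (400x640x3 uint8, red, green, blue); there is no depth.
- arm.camera_params(name): a dict with "K" (3x3 intrinsics, pixels), "k1" (the pictures are not rectified: a ray, as slopes to the right and down, at radius r is drawn at 1 + k1 r^2 times it, then the intrinsics apply), "position" and "orientation" of the camera in the world. Camera axes: x right, y down, z forward; pixel columns grow to the right and rows downward; lengths in mm; the calibration is good to about 2 mm. A picture is of the moment at which its call begins. camera_params takes no time and is no camera call.
- arm.job_done(): hands the job in; it is judged then, once.
The state is a dict: "clock": time; "joints": joint angles; "joint_vel": joint speeds; "joint_efforts": joint torques, N m; "position": TCP position; "ee_rot": TCP orientation; "contact_force": force on the tool from outside, world axes, zero at the start; "wrist_torque": the same for the moment, N m; "gripper_width": finger opening in mm; "grasp_force": force on a finger pad.
Only numpy, scipy, OpenCV 4.12 (cv2) and the standard library are available. Lean on these libraries where they do the work, as an engineer would, in place of code of your own. Each camera call takes 0.05 s, during which the arm holds its last target. There are 200 camera calls.

## Working session

There is one attempt and no reset: what is moved stays moved. The work goes in short steps, Python scripts to look and compute and a shell command to move; the robot and the scene stay as the last step left them, time stands still between calls to the robot, and variables do not carry over. Pictures are saved under pics/ and viewed, at most 10 in all, crops included, and the job is handed in when it is done.

```bash
mkdir -p pics; python3 - <<'E'
from bench import arm
import cv2
for n in("scene","top"):
    cv2.imwrite(f"pics/{n}0.png",arm.get_image(n)[:,:,::-1]); print(arm.camera_params(n))
print(arm.read_state())
E
```

```text
{'K': array([[482.53885311,   0.        , 314.95381541],
       [  0.        , 482.53885311, 198.19398873],
       [  0.        ,   0.        ,   1.        ]]), 'k1': 0.03684589103464069, 'position': array([-242.52722885, -621.6702816 ,  661.52054006]), 'orientation': array([ 0.74818201, -0.37576448,  0.23299189, -0.49471154])}
{'K': array([[401.78281309,   0.        , 325.26730328],
       [  0.        , 401.78281309, 196.29758037],
       [  0.        ,   0.        ,   1.        ]]), 'k1': -0.08069791664298474, 'position': array([ 390.99707358,   14.38734485, 1260.98738978]), 'orientation': array([-0.70209818,  0.7056793 , -0.05883354,  0.0749232 ])}
{'clock': 0.1, 'joints': array([ 1.41758855e+00,  3.85487142e-01,  6.78955470e-03, -4.40728252e-04,
       -1.19399256e+00, -2.58587165e-01]), 'joint_vel': array([ 0.0017979 , -0.00027691,  0.00414344,  0.00207696,  0.00171929,
        0.00091559]), 'joint_efforts': array([-4.83778458e-04, -3.93321168e+01,  1.88928688e+01,  4.19796824e+00,
       -2.60387140e-03,  4.58045633e-06]), 'position': array([249.94273526, 572.29267193, 230.33619199]), 'ee_rot': array([ 9.78860815e-01, -2.04525220e-01, -1.54674138e-04,  9.56383125e-04]), 'contact_force': array([-0.78040261,  0.62625691,  0.26108544]), 'wrist_torque': array([-0.03284945,  0.02236026, -0.00052644]), 'grasp_force': 0.0, 'gripper_width': 85.02225970209324}
```

View pics/scene0.png

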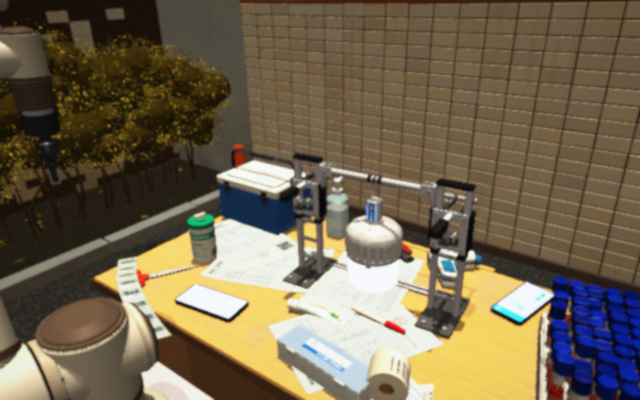

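View pics/top0.png

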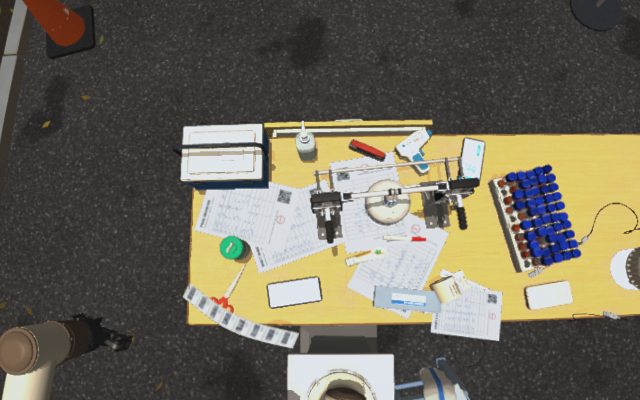

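```bash
cat > h.py <<'E'
import numpy as np,cv2
from bench import arm
from scipy.spatial.transform import Rotation as R
def ray(n,uv):
    c=arm.camera_params(n);d=cv2.undistortPoints(np.array([[uv]],float),c["K"],np.array([c["k1"],0,0,0,0.]))[0,0]
    return c["position"],R.from_quat(c["orientation"]).apply([*d,1])
def atz(n,uv,z):
    p,d=ray(n,uv);return p+d*(z-p[2])/d[2]
def proj(n,X):
    c=arm.camera_params(n);q=R.from_quat(c["orientation"]).inv().apply(np.array(X,float)-c["position"]);s=q[:,:2]/q[:,2:];s=s*(1+c["k1"]*(s**2).sum(1))[:,None]
    return s*c["K"][0,0]+c["K"][:2,2]
E
python3 - <<'E'
import cv2
a=cv2.imread("pics/top0.png")[140:260,300:490]
cv2.imwrite("pics/top0c.png",cv2.resize(a,None,fx=4.2,fy=4.2,interpolation=cv2.INTER_CUBIC))
E
```

```text
(no output)
```

View pics/top0c.png

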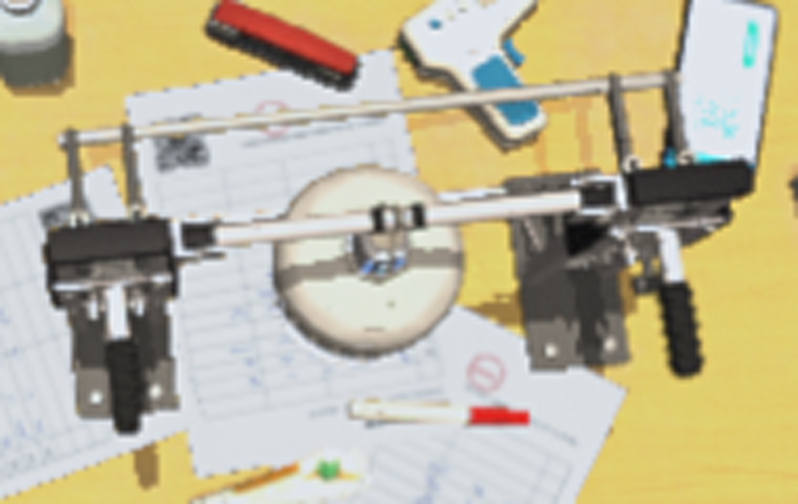

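```bash
python3 - <<'E'
from h import *
P=lambda u,v:((u+.5)/4.2+299.5,(v+.5)/4.2+139.5)
L=atz("top",P(124,385),253);Rr=atz("top",P(682,329),253)
print(L,Rr,np.linalg.norm(L-Rr))
cl=atz("top",P(110,240),310);cr=atz("top",P(690,182),310);print(cl,cr,np.linalg.norm(cl-cr))
for a,b in((L,Rr),(cl,cr)):print(np.degrees(np.arctan2(*( (a-b)[[0,1]]*[-1,1]))))
for a,b in (((118,340),(128,430)),((678,282),(686,375))):
    d=atz("top",P(*a),253)-atz("top",P(*b),253);print(d,np.degrees(np.arctan2(d[1],d[0])))
print(proj("scene",[L,Rr]))
E
```

```text
[494.7291403   27.66181512 253.        ] [ 525.97085999 -309.17835786  253.        ] 338.28589563509405
[572.28471453  34.55825051 310.        ] [ 603.99028507 -301.26714729  310.        ] 337.318752835501
5.2989883899907815
5.393358328073904
[54.05788238  5.74561597  0.        ] 6.066982902299475
[56.59123787  1.25833681  0.        ] 1.2737927733372618
[[289.36596648 189.66822126]
 [439.21207604 223.99682087]]
```

```bash
python3 - <<'E'
import cv2
a=cv2.imread("pics/scene0.png")[140:340,270:490]
cv2.imwrite("pics/s0c.png",cv2.resize(a,None,fx=3,fy=3,interpolation=cv2.INTER_CUBIC))
E
```

```text
(no output)
```

View pics/s0c.png

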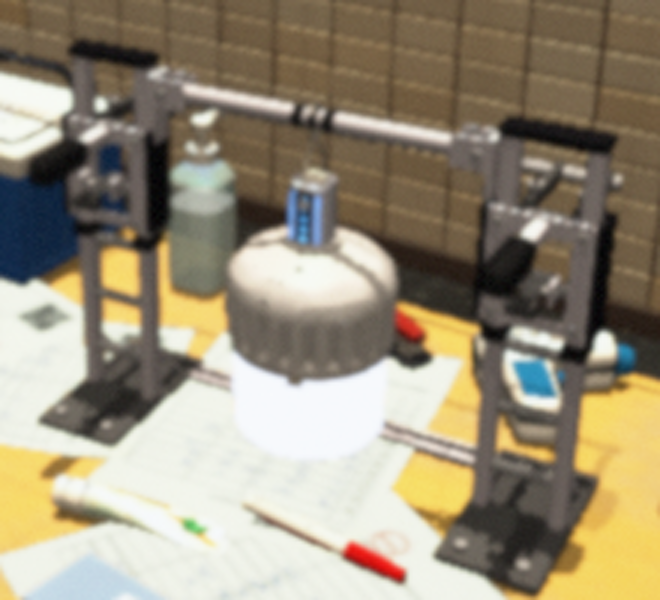

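The top view puts the grips at (495, 27) and (526, −309) with gantry yaw of about +5.3°. Their spacing of 338 mm fits the expected 340. I'll move above the left grip.

```bash
python3 -m handwheel '[{"x":0.07,"y":-0.17,"z":0.08,"az":0.02},{"x":0.07,"y":-0.17,"z":0.08,"az":0.02},{"x":0.07,"y":-0.17,"z":0.08,"az":0.02},{"x":0.07,"y":-0.17,"z":0.08,"az":0.02},{"x":0.07,"y":-0.17,"z":0.08,"az":0.02},{"x":0.07,"y":-0.17,"z":0.08,"az":0.02},{"x":0.07,"y":-0.17,"z":0.08,"az":0.02},{"x":0.07,"y":-0.17,"z":0.08,"az":0.02}]' 0.3
python3 -m handwheel '[{"x":0.07,"y":-0.17,"az":0.02},{"x":0.07,"y":-0.17,"az":0.02},{"x":0.07,"y":-0.17,"az":0.02},{"x":0.07,"y":-0.17,"az":0.02},{"x":0.07,"y":-0.17,"az":0.02},{"x":0.07,"y":-0.17,"az":0.02},{"x":0.07,"y":-0.17,"az":0.02},{"x":0,"y":0,"az":0.02}]'
python3 - <<'E'
from h import *
s=arm.read_state();p=s["position"];r=R.from_quat(s["ee_rot"]);print(p,r.as_matrix().round(3),s["joints"],s["gripper_width"])
y=r.apply([0,1,0]);print(np.degrees(np.arctan2(y[1],y[0])))
E
```

```text
[249.94273526 572.29267193 230.33619199] [[ 0.916 -0.4   -0.001]
 [-0.4   -0.916 -0.002]
 [ 0.     0.002 -1.   ]] [ 1.41758855e+00  3.85487142e-01  6.78955470e-03 -4.40728252e-04
 -1.19399256e+00 -2.58587165e-01] 85.02225970209324
-113.60343076963647invalid input at $[0]: expected keys x, y, z, ax, ay, az
invalid input at $[0]: expected keys x, y, z, ax, ay, az
```

```bash
python3 -m handwheel '[{"x":0.07,"y":-0.17,"z":0.08,"ax":0,"ay":0,"az":0.02},{"x":0.07,"y":-0.17,"z":0.08,"ax":0,"ay":0,"az":0.02},{"x":0.07,"y":-0.17,"z":0.08,"ax":0,"ay":0,"az":0.02},{"x":0.07,"y":-0.17,"z":0.08,"ax":0,"ay":0,"az":0.02},{"x":0.07,"y":-0.17,"z":0.08,"ax":0,"ay":0,"az":0.02},{"x":0.07,"y":-0.17,"z":0.08,"ax":0,"ay":0,"az":0.02},{"x":0.07,"y":-0.17,"z":0.08,"ax":0,"ay":0,"az":0.02},{"x":0.07,"y":-0.17,"z":0.08,"ax":0,"ay":0,"az":0.02}]' 0.3
python3 -m handwheel '[{"x":0.07,"y":-0.17,"z":0,"ax":0,"ay":0,"az":0.02},{"x":0.07,"y":-0.17,"z":0,"ax":0,"ay":0,"az":0.02},{"x":0.07,"y":-0.17,"z":0,"ax":0,"ay":0,"az":0.02},{"x":0.07,"y":-0.17,"z":0,"ax":0,"ay":0,"az":0.02},{"x":0.07,"y":-0.17,"z":0,"ax":0,"ay":0,"az":0.02},{"x":0.07,"y":-0.17,"z":0,"ax":0,"ay":0,"az":0.02},{"x":0.07,"y":-0.17,"z":0,"ax":0,"ay":0,"az":0.02},{"x":0,"y":0,"z":0,"ax":0,"ay":0,"az":0.02}]'
cat > st.py <<'E'
from h import *
s=arm.read_state();p=s["position"];r=R.from_quat(s["ee_rot"]);print(s["clock"],p.round(1),"j",s["joints"].round(2),"w",s["gripper_width"],s["grasp_force"],"F",s["contact_force"].round(2))
y=r.apply([0,1,0]);print("yaw",np.degrees(np.arctan2(y[1],y[0])),"tz",r.apply([0,0,1]).round(3))
E
python3 st.py
```

```text
clock: 0.9
position: [362.2, 299.1, 359.6]
ee_rot: [0.997, -0.079, -0.0, 0.0]
contact_force: [1.0, 0.5, 0.5]
gripper_width: 55.3
grasp_force: 0.0
clock: 1.7
position: [460.7, 59.7, 358.7]
ee_rot: [0.999, 0.043, -0.001, 0.0]
contact_force: [0.1, 1.0, -0.4]
gripper_width: 55.8
grasp_force: 0.0
1.7 [460.7  59.7 358.7] j [ 0.48  0.04 -0.13  0.   -1.41  1.18] w 55.758568259144624 0.0 F [ 0.06  0.99 -0.44]
yaw -85.01519532098503 tz [-0.001 -0.001 -1.   ]
```

```bash
python3 -m handwheel '[{"x":0.04,"y":-0.05,"z":0,"ax":0,"ay":0,"az":0},{"x":0.04,"y":-0.05,"z":0,"ax":0,"ay":0,"az":0},{"x":0.03,"y":-0.04,"z":-0.05,"ax":0,"ay":0,"az":0},{"x":0.02,"y":-0.025,"z":-0.1,"ax":0,"ay":0,"az":0},{"x":0,"y":0,"z":-0.1,"ax":0,"ay":0,"az":0},{"x":0,"y":0,"z":-0.05,"ax":0,"ay":0,"az":0},{"x":0,"y":0,"z":0,"ax":0,"ay":0,"az":0},{"x":0,"y":0,"z":0,"ax":0,"ay":0,"az":0}]'
python3 st.py; python3 - <<'E'
from h import *
a=arm.get_image("scene")[110:260,220:380,::-1];b=arm.get_image("top")[150:260,270:380,::-1]
f=lambda i:cv2.resize(i,(i.shape[1]*400//i.shape[0],400),interpolation=cv2.INTER_CUBIC)
o=np.hstack([f(a),f(b)])[:,:800];cv2.imwrite("pics/c1.png",o)
E
```

```text
clock: 2.5
position: [486.6, 29.8, 299.8]
ee_rot: [0.999, 0.046, 0.0, 0.0]
contact_force: [-0.5, -0.0, 0.7]
gripper_width: 55.2
grasp_force: 0.0
2.5 [486.6  29.8 299.8] j [ 0.4   0.1  -0.2   0.   -1.27  1.27] w 55.22468243229549 0.0 F [-0.47 -0.03  0.7 ]
yaw -84.7643751500006 tz [ 0.001 -0.    -1.   ]
```

View pics/c1.png

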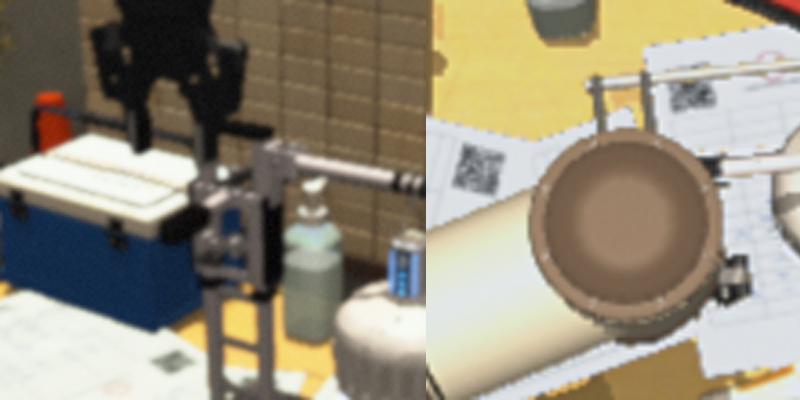

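```bash
python3 -m handwheel '[{"x":0,"y":-0.01,"z":-0.05,"ax":0,"ay":0,"az":0},{"x":0,"y":-0.005,"z":-0.05,"ax":0,"ay":0,"az":0},{"x":0,"y":0,"z":-0.06,"ax":0,"ay":0,"az":0},{"x":0,"y":0,"z":-0.06,"ax":0,"ay":0,"az":0},{"x":0,"y":0,"z":-0.06,"ax":0,"ay":0,"az":0},{"x":0,"y":0,"z":-0.06,"ax":0,"ay":0,"az":0},{"x":0,"y":0,"z":-0.03,"ax":0,"ay":0,"az":0},{"x":0,"y":0,"z":0,"ax":0,"ay":0,"az":0}]'
python3 -m handwheel '[{"x":0,"y":0,"z":0,"ax":0,"ay":0,"az":0},{"x":0,"y":0,"z":0,"ax":0,"ay":0,"az":0},{"x":0,"y":0,"z":0,"ax":0,"ay":0,"az":0},{"x":0,"y":0,"z":0,"ax":0,"ay":0,"az":0},{"x":0,"y":0,"z":0,"ax":0,"ay":0,"az":0},{"x":0,"y":0,"z":0,"ax":0,"ay":0,"az":0},{"x":0,"y":0,"z":0,"ax":0,"ay":0,"az":0},{"x":0,"y":0,"z":0,"ax":0,"ay":0,"az":0}]' -1;python3 st.py
```

```text
clock: 3.4
position: [485.6, 26.6, 224.1]
ee_rot: [0.999, 0.045, -0.001, 0.0]
contact_force: [0.2, -0.8, 0.0]
gripper_width: 55.7
grasp_force: 0.0
clock: 4.2
position: [486.5, 27.3, 226.0]
ee_rot: [0.999, 0.046, 0.001, -0.0]
contact_force: [-1.8, 4.5, 4.6]
gripper_width: 16.9
grasp_force: 61.1
4.2 [486.5  27.3 226. ] j [ 0.39  0.15 -0.33 -0.   -1.09  1.27] w 16.85493192589186 61.0794997215271 F [-1.77  4.47  4.56]
yaw -84.7549186370082 tz [ 0.001  0.001 -1.   ]
```

```bash
python3 -m handwheel '[{"x":0,"y":0.005,"z":0.01,"ax":0,"ay":0,"az":0},{"x":0,"y":0,"z":0.025,"ax":0,"ay":0,"az":0},{"x":0,"y":0,"z":0.03,"ax":0,"ay":0,"az":0},{"x":0,"y":0,"z":0.03,"ax":0,"ay":0,"az":0},{"x":0,"y":0,"z":0.03,"ax":0,"ay":0,"az":0},{"x":0,"y":0,"z":0.03,"ax":0,"ay":0,"az":0},{"x":0,"y":0,"z":0.03,"ax":0,"ay":0,"az":0},{"x":0,"y":0,"z":0.015,"ax":0,"ay":0,"az":0}]'
python3 st.py
python3 - <<'E'
from h import *
P=lambda u,v:((u+.5)/4.2+299.5,(v+.5)/4.2+139.5)
p,d=ray("top",P(675,78));q,e=ray("scene",(618/3+270,183/3+140))
A=np.stack([d,-e],1);t=np.linalg.lstsq(A,q-p,rcond=None)[0];print(p+d*t[0],q+e*t[1])
E
```

```text
clock: 5.0
position: [486.4, 27.4, 265.3]
ee_rot: [0.999, 0.045, 0.0, 0.0]
contact_force: [5.3, -1.5, -8.0]
gripper_width: 17.2
grasp_force: 59.5
5.0 [486.4  27.4 265.3] j [ 0.39  0.12 -0.26  0.   -1.19  1.27] w 17.17689047376776 59.486106634140015 F [ 5.34 -1.49 -7.99]
yaw -84.81006218767979 tz [ 0. -0. -1.]
[ 685.85053472 -318.73862684  243.11077528] [ 685.93664778 -318.89673512  243.18746504]
```

```bash
python3 -m handwheel '[{"x":0,"y":0,"z":0.015,"ax":0,"ay":0,"az":0},{"x":0,"y":0,"z":0.025,"ax":0,"ay":0,"az":0},{"x":0,"y":0,"z":0.03,"ax":0,"ay":0,"az":0},{"x":0,"y":0,"z":0.03,"ax":0,"ay":0,"az":0},{"x":0,"y":0,"z":0.03,"ax":0,"ay":0,"az":0},{"x":0,"y":0,"z":0.025,"ax":0,"ay":0,"az":0},{"x":0,"y":0,"z":0.02,"ax":0,"ay":0,"az":0},{"x":0,"y":0,"z":0.01,"ax":0,"ay":0,"az":0}]'
python3 -m handwheel '[{"x":0,"y":0,"z":0.005,"ax":0,"ay":0,"az":0},{"x":0,"y":0,"z":0.0,"ax":0,"ay":0,"az":0},{"x":0,"y":0,"z":-0.01,"ax":0,"ay":0,"az":0},{"x":0,"y":0,"z":-0.01,"ax":0,"ay":0,"az":0},{"x":0,"y":0,"z":-0.01,"ax":0,"ay":0,"az":0},{"x":0,"y":0,"z":-0.01,"ax":0,"ay":0,"az":0},{"x":0,"y":0,"z":-0.01,"ax":0,"ay":0,"az":0},{"x":0,"y":0,"z":-0.01,"ax":0,"ay":0,"az":0}]'
```

```text
clock: 5.8
position: [486.4, 27.4, 302.2]
ee_rot: [0.999, 0.045, 0.0, 0.0]
contact_force: [4.9, -1.0, -6.2]
gripper_width: 16.8
grasp_force: 61.1
clock: 6.6
position: [486.4, 27.4, 291.2]
ee_rot: [0.999, 0.045, 0.0, 0.0]
contact_force: [4.6, -1.2, -4.4]
gripper_width: 17.1
grasp_force: 61.5
```

```bash
python3 -m handwheel '[{"x":0,"y":0,"z":-0.0025,"ax":0,"ay":0,"az":0},{"x":0,"y":0,"z":-0.0025,"ax":0,"ay":0,"az":0},{"x":0,"y":0,"z":-0.0025,"ax":0,"ay":0,"az":0},{"x":0,"y":0,"z":-0.0025,"ax":0,"ay":0,"az":0},{"x":0,"y":0,"z":-0.0025,"ax":0,"ay":0,"az":0},{"x":0,"y":0,"z":-0.0025,"ax":0,"ay":0,"az":0},{"x":0,"y":0,"z":-0.0025,"ax":0,"ay":0,"az":0},{"x":0,"y":0,"z":0,"ax":0,"ay":0,"az":0}]'
```

```text
clock: 7.4
position: [486.4, 27.4, 287.7]
ee_rot: [0.999, 0.045, 0.0, 0.0]
contact_force: [5.0, -1.7, -5.3]
gripper_width: 16.8
grasp_force: 61.5
```

```bash
python3 -m handwheel '[{"x":0,"y":0,"z":-0.0025,"ax":0,"ay":0,"az":0},{"x":0,"y":0,"z":-0.0025,"ax":0,"ay":0,"az":0},{"x":0,"y":0,"z":-0.0025,"ax":0,"ay":0,"az":0},{"x":0,"y":0,"z":-0.0025,"ax":0,"ay":0,"az":0},{"x":0,"y":0,"z":-0.0025,"ax":0,"ay":0,"az":0},{"x":0,"y":0,"z":-0.0025,"ax":0,"ay":0,"az":0},{"x":0,"y":0,"z":-0.0025,"ax":0,"ay":0,"az":0},{"x":0,"y":0,"z":0,"ax":0,"ay":0,"az":0}]'
```

```text
clock: 8.2
position: [486.4, 27.4, 284.2]
ee_rot: [0.999, 0.045, 0.0, 0.0]
contact_force: [5.2, -1.9, -5.4]
gripper_width: 17.1
grasp_force: 61.5
```

```bash
python3 -m handwheel '[{"x":0,"y":0,"z":-0.0025,"ax":0,"ay":0,"az":0},{"x":0,"y":0,"z":-0.0025,"ax":0,"ay":0,"az":0},{"x":0,"y":0,"z":-0.0025,"ax":0,"ay":0,"az":0},{"x":0,"y":0,"z":-0.0025,"ax":0,"ay":0,"az":0},{"x":0,"y":0,"z":-0.0025,"ax":0,"ay":0,"az":0},{"x":0,"y":0,"z":-0.0025,"ax":0,"ay":0,"az":0},{"x":0,"y":0,"z":-0.0025,"ax":0,"ay":0,"az":0},{"x":0,"y":0,"z":0,"ax":0,"ay":0,"az":0}]'
```

```text
clock: 9.0
position: [486.4, 27.4, 280.7]
ee_rot: [0.999, 0.045, 0.0, 0.0]
contact_force: [5.5, -2.3, -4.8]
gripper_width: 17.1
grasp_force: 61.5
```

```bash
python3 -m handwheel '[{"x":0,"y":0,"z":-0.0025,"ax":0,"ay":0,"az":0},{"x":0,"y":0,"z":-0.0025,"ax":0,"ay":0,"az":0},{"x":0,"y":0,"z":-0.0025,"ax":0,"ay":0,"az":0},{"x":0,"y":0,"z":-0.0025,"ax":0,"ay":0,"az":0},{"x":0,"y":0,"z":0,"ax":0,"ay":0,"az":0},{"x":0,"y":0,"z":0,"ax":0,"ay":0,"az":0},{"x":0,"y":0,"z":0,"ax":0,"ay":0,"az":0},{"x":0,"y":0,"z":0,"ax":0,"ay":0,"az":0}]'
```

```text
clock: 9.8
position: [486.4, 27.4, 278.7]
ee_rot: [0.999, 0.045, 0.0, 0.0]
contact_force: [4.8, -2.0, -5.8]
gripper_width: 17.2
grasp_force: 61.5
```

Level is about 52.7 mm and the weight is still on the hand, so I'll go on in 2 mm steps.

```bash
python3 -m handwheel '[{"x":0,"y":0,"z":-0.0025,"ax":0,"ay":0,"az":0},{"x":0,"y":0,"z":-0.0025,"ax":0,"ay":0,"az":0},{"x":0,"y":0,"z":-0.0025,"ax":0,"ay":0,"az":0},{"x":0,"y":0,"z":-0.0025,"ax":0,"ay":0,"az":0},{"x":0,"y":0,"z":0,"ax":0,"ay":0,"az":0},{"x":0,"y":0,"z":0,"ax":0,"ay":0,"az":0},{"x":0,"y":0,"z":0,"ax":0,"ay":0,"az":0},{"x":0,"y":0,"z":0,"ax":0,"ay":0,"az":0}]'
```

```text
clock: 10.6
position: [486.4, 27.4, 277.1]
ee_rot: [0.999, 0.045, 0.0, 0.0]
contact_force: [4.7, -1.1, -3.6]
gripper_width: 16.9
grasp_force: 61.8
```

```bash
python3 -m handwheel '[{"x":0,"y":0,"z":-0.0025,"ax":0,"ay":0,"az":0},{"x":0,"y":0,"z":-0.0025,"ax":0,"ay":0,"az":0},{"x":0,"y":0,"z":0,"ax":0,"ay":0,"az":0},{"x":0,"y":0,"z":0,"ax":0,"ay":0,"az":0},{"x":0,"y":0,"z":0,"ax":0,"ay":0,"az":0},{"x":0,"y":0,"z":0,"ax":0,"ay":0,"az":0},{"x":0,"y":0,"z":0,"ax":0,"ay":0,"az":0},{"x":0,"y":0,"z":0,"ax":0,"ay":0,"az":0}]'
```

```text
clock: 11.4
position: [486.4, 27.5, 276.8]
ee_rot: [0.999, 0.046, 0.001, 0.0]
contact_force: [2.2, -4.2, 5.8]
gripper_width: 17.0
grasp_force: 62.8
```

The weight has gone and the hand now reads +5.8 N, so the pawl is seated at about 51 mm. I'll ease off and let go.

```bash
python3 -m handwheel '[{"x":0,"y":0,"z":0.0025,"ax":0,"ay":0,"az":0},{"x":0,"y":0,"z":0,"ax":0,"ay":0,"az":0},{"x":0,"y":0,"z":0,"ax":0,"ay":0,"az":0},{"x":0,"y":0,"z":0,"ax":0,"ay":0,"az":0},{"x":0,"y":0,"z":0,"ax":0,"ay":0,"az":0},{"x":0,"y":0,"z":0,"ax":0,"ay":0,"az":0},{"x":0,"y":0,"z":0,"ax":0,"ay":0,"az":0},{"x":0,"y":0,"z":0,"ax":0,"ay":0,"az":0}]'
python3 -m handwheel '[{"x":0,"y":0,"z":0,"ax":0,"ay":0,"az":0},{"x":0,"y":0,"z":0,"ax":0,"ay":0,"az":0},{"x":0,"y":0,"z":0,"ax":0,"ay":0,"az":0},{"x":0,"y":0,"z":0,"ax":0,"ay":0,"az":0},{"x":0,"y":0,"z":0,"ax":0,"ay":0,"az":0},{"x":0,"y":0,"z":0.02,"ax":0,"ay":0,"az":0},{"x":0,"y":0,"z":0.05,"ax":0,"ay":0,"az":0},{"x":0,"y":0,"z":0.1,"ax":0,"ay":0,"az":0}]' 0.3
python3 -m handwheel '[{"x":-0.1,"y":0,"z":0.15,"ax":0,"ay":0,"az":0},{"x":-0.1,"y":0,"z":0.15,"ax":0,"ay":0,"az":0},{"x":-0.1,"y":-0.05,"z":0,"ax":0,"ay":0,"az":0},{"x":0,"y":-0.1,"z":0,"ax":0,"ay":0,"az":0},{"x":0,"y":-0.15,"z":0,"ax":0,"ay":0,"az":0},{"x":0,"y":-0.15,"z":0,"ax":0,"ay":0,"az":0},{"x":0.0,"y":-0.15,"z":0,"ax":0,"ay":0,"az":0},{"x":0,"y":-0.15,"z":0,"ax":0,"ay":0,"az":0}]'
python3 - <<'E'
from h import *
a=arm.get_image("scene")[110:290,250:490,::-1];cv2.imwrite("pics/c2.png",cv2.resize(a,None,fx=3.3,fy=3.3,interpolation=cv2.INTER_CUBIC))
E
```

```text
clock: 12.2
position: [486.4, 27.5, 276.8]
ee_rot: [0.999, 0.045, 0.0, 0.0]
contact_force: [2.9, -3.6, 4.0]
gripper_width: 17.1
grasp_force: 62.7
clock: 13.0
position: [485.5, 27.6, 310.1]
ee_rot: [0.999, 0.045, -0.001, 0.0]
contact_force: [-0.2, 0.4, 1.1]
gripper_width: 55.3
grasp_force: 0.0
clock: 13.8
position: [426.0, -123.4, 371.5]
ee_rot: [0.999, 0.046, 0.001, 0.0]
contact_force: [0.0, 0.4, 0.7]
gripper_width: 55.6
grasp_force: 0.0
```

View pics/c2.png

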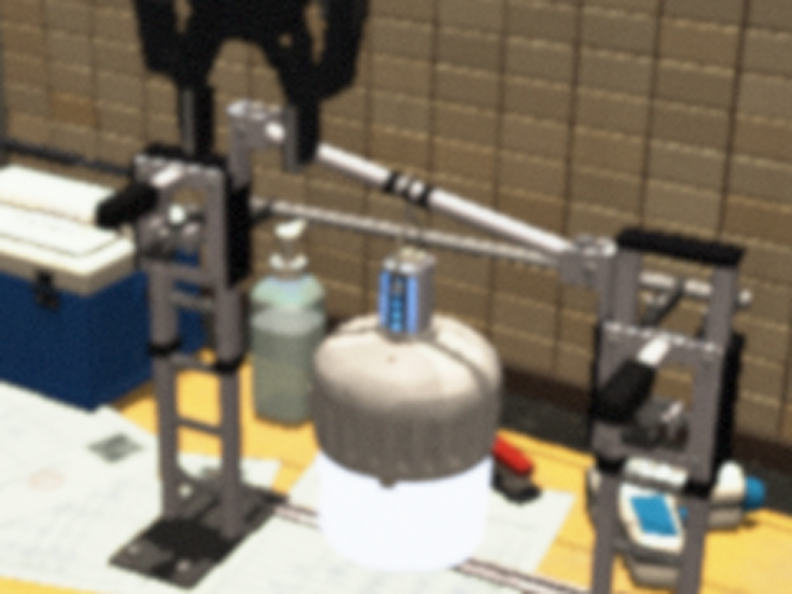

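The left carriage stays up with the hand clear: its grip is at crop (125, 205) and the bar slopes down to the right. Next is the right grip.

```bash
python3 -m handwheel '[{"x":0.06,"y":-0.17,"z":0,"ax":0,"ay":0,"az":0},{"x":0.08,"y":-0.17,"z":0,"ax":0,"ay":0,"az":0},{"x":0.08,"y":-0.17,"z":0,"ax":0,"ay":0,"az":0},{"x":0.08,"y":-0.17,"z":0,"ax":0,"ay":0,"az":0},{"x":0.08,"y":-0.15,"z":0,"ax":0,"ay":0,"az":0},{"x":0.06,"y":-0.08,"z":0,"ax":0,"ay":0,"az":0},{"x":0.02,"y":-0.025,"z":-0.1,"ax":0,"ay":0,"az":0},{"x":0,"y":0,"z":-0.1,"ax":0,"ay":0,"az":0}]'
python3 -m handwheel '[{"x":0,"y":0,"z":-0.1,"ax":0,"ay":0,"az":0},{"x":0,"y":0,"z":-0.05,"ax":0,"ay":0,"az":0},{"x":0,"y":0,"z":0,"ax":0,"ay":0,"az":0},{"x":0,"y":0,"z":0,"ax":0,"ay":0,"az":0},{"x":0,"y":0,"z":0,"ax":0,"ay":0,"az":0},{"x":0,"y":0,"z":0,"ax":0,"ay":0,"az":0},{"x":0,"y":0,"z":0,"ax":0,"ay":0,"az":0},{"x":0,"y":0,"z":0,"ax":0,"ay":0,"az":0}]';python3 st.py
python3 - <<'E'
from h import *
a=arm.get_image("scene")[130:280,370:520,::-1];cv2.imwrite("pics/c3.png",cv2.resize(a,None,fx=3.5,fy=3.5,interpolation=cv2.INTER_CUBIC))
E
```

```text
clock: 14.65
position: [519.0, -310.5, 330.3]
ee_rot: [0.999, 0.045, 0.001, 0.0]
contact_force: [0.5, -0.1, -0.6]
gripper_width: 55.5
grasp_force: 0.0
clock: 15.45
position: [518.2, -309.2, 300.7]
ee_rot: [0.999, 0.045, 0.0, 0.0]
contact_force: [-0.4, 1.5, -0.2]
gripper_width: 55.3
grasp_force: 0.0
15.45 [ 518.2 -309.2  300.7] j [-0.27  0.31  0.07  0.   -1.33  1.93] w 55.29866945248551 0.0 F [-0.45  1.46 -0.17]
yaw -84.78924660516594 tz [ 0.001 -0.    -1.   ]
```

View pics/c3.png

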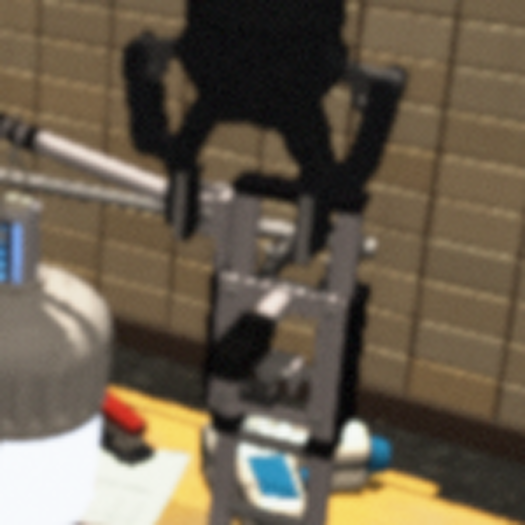

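The fingers straddle the right grip: tips at crop (182, 235) and (312, 258), grip centre near (243, 345). I'll descend and grip.

```bash
python3 -m handwheel '[{"x":0,"y":-0.004,"z":-0.05,"ax":0,"ay":0,"az":0},{"x":0,"y":0,"z":-0.05,"ax":0,"ay":0,"az":0},{"x":0,"y":0,"z":-0.06,"ax":0,"ay":0,"az":0},{"x":0,"y":0,"z":-0.06,"ax":0,"ay":0,"az":0},{"x":0,"y":0,"z":-0.06,"ax":0,"ay":0,"az":0},{"x":0,"y":0,"z":-0.06,"ax":0,"ay":0,"az":0},{"x":0,"y":0,"z":-0.03,"ax":0,"ay":0,"az":0},{"x":0,"y":0,"z":0,"ax":0,"ay":0,"az":0}]'
python3 -m handwheel '[{"x":0,"y":0,"z":0,"ax":0,"ay":0,"az":0},{"x":0,"y":0,"z":0,"ax":0,"ay":0,"az":0},{"x":0,"y":0,"z":0,"ax":0,"ay":0,"az":0},{"x":0,"y":0,"z":0,"ax":0,"ay":0,"az":0},{"x":0,"y":0,"z":0,"ax":0,"ay":0,"az":0},{"x":0,"y":0,"z":0,"ax":0,"ay":0,"az":0},{"x":0,"y":0,"z":0,"ax":0,"ay":0,"az":0},{"x":0,"y":0,"z":0,"ax":0,"ay":0,"az":0}]' -1
```

```text
clock: 16.3
position: [517.7, -309.9, 225.0]
ee_rot: [0.999, 0.045, -0.001, -0.0]
contact_force: [0.3, 0.1, -0.2]
gripper_width: 55.2
grasp_force: 0.0
clock: 17.1
position: [518.6, -311.0, 227.3]
ee_rot: [0.999, 0.046, 0.001, 0.001]
contact_force: [0.4, -5.5, 1.9]
gripper_width: 17.0
grasp_force: 61.7
```

```bash
python3 -m handwheel '[{"x":0,"y":-0.005,"z":0.01,"ax":0,"ay":0,"az":0},{"x":0,"y":0,"z":0.025,"ax":0,"ay":0,"az":0},{"x":0,"y":0,"z":0.03,"ax":0,"ay":0,"az":0},{"x":0,"y":0,"z":0.03,"ax":0,"ay":0,"az":0},{"x":0,"y":0,"z":0.03,"ax":0,"ay":0,"az":0},{"x":0,"y":0,"z":0.03,"ax":0,"ay":0,"az":0},{"x":0,"y":0,"z":0.03,"ax":0,"ay":0,"az":0},{"x":0,"y":0,"z":0.03,"ax":0,"ay":0,"az":0}]'
python3 -m handwheel '[{"x":0,"y":0,"z":0.03,"ax":0,"ay":0,"az":0},{"x":0,"y":0,"z":0.03,"ax":0,"ay":0,"az":0},{"x":0,"y":0,"z":0.03,"ax":0,"ay":0,"az":0},{"x":0,"y":0,"z":0.03,"ax":0,"ay":0,"az":0},{"x":0,"y":0,"z":0.025,"ax":0,"ay":0,"az":0},{"x":0,"y":0,"z":0.015,"ax":0,"ay":0,"az":0},{"x":0,"y":0,"z":0.01,"ax":0,"ay":0,"az":0},{"x":0,"y":0,"z":0,"ax":0,"ay":0,"az":0}]'
```

```text
clock: 17.9
position: [518.5, -311.0, 267.3]
ee_rot: [0.999, 0.045, -0.0, -0.001]
contact_force: [3.8, -6.9, -8.2]
gripper_width: 16.8
grasp_force: 60.3
clock: 18.7
position: [518.5, -311.0, 301.6]
ee_rot: [0.999, 0.045, -0.0, -0.001]
contact_force: [2.5, -4.6, -4.4]
gripper_width: 17.1
grasp_force: 61.6
```

```bash
python3 -m handwheel '[{"x":0,"y":0,"z":-0.01,"ax":0,"ay":0,"az":0},{"x":0,"y":0,"z":-0.015,"ax":0,"ay":0,"az":0},{"x":0,"y":0,"z":-0.015,"ax":0,"ay":0,"az":0},{"x":0,"y":0,"z":-0.015,"ax":0,"ay":0,"az":0},{"x":0,"y":0,"z":-0.015,"ax":0,"ay":0,"az":0},{"x":0,"y":0,"z":-0.01,"ax":0,"ay":0,"az":0},{"x":0,"y":0,"z":-0.01,"ax":0,"ay":0,"az":0},{"x":0,"y":0,"z":0,"ax":0,"ay":0,"az":0}]'
python3 -m handwheel '[{"x":0,"y":0,"z":-0.0025,"ax":0,"ay":0,"az":0},{"x":0,"y":0,"z":-0.0025,"ax":0,"ay":0,"az":0},{"x":0,"y":0,"z":-0.0025,"ax":0,"ay":0,"az":0},{"x":0,"y":0,"z":-0.0025,"ax":0,"ay":0,"az":0},{"x":0,"y":0,"z":0,"ax":0,"ay":0,"az":0},{"x":0,"y":0,"z":0,"ax":0,"ay":0,"az":0},{"x":0,"y":0,"z":0,"ax":0,"ay":0,"az":0},{"x":0,"y":0,"z":0,"ax":0,"ay":0,"az":0}]'
```

```text
clock: 19.5
position: [518.5, -311.0, 283.2]
ee_rot: [0.999, 0.045, -0.0, -0.001]
contact_force: [2.4, -6.0, -6.8]
gripper_width: 16.6
grasp_force: 61.4
clock: 20.3
position: [518.5, -311.0, 281.6]
ee_rot: [0.999, 0.045, -0.0, -0.0]
contact_force: [3.3, -5.1, -4.7]
gripper_width: 17.0
grasp_force: 61.6
```

```bash
python3 -m handwheel '[{"x":0,"y":0,"z":-0.0025,"ax":0,"ay":0,"az":0},{"x":0,"y":0,"z":-0.0025,"ax":0,"ay":0,"az":0},{"x":0,"y":0,"z":-0.0025,"ax":0,"ay":0,"az":0},{"x":0,"y":0,"z":-0.0025,"ax":0,"ay":0,"az":0},{"x":0,"y":0,"z":0,"ax":0,"ay":0,"az":0},{"x":0,"y":0,"z":0,"ax":0,"ay":0,"az":0},{"x":0,"y":0,"z":0,"ax":0,"ay":0,"az":0},{"x":0,"y":0,"z":0,"ax":0,"ay":0,"az":0}]'
```

```text
clock: 21.1
position: [518.5, -311.0, 279.6]
ee_rot: [0.999, 0.045, -0.0, -0.0]
contact_force: [3.3, -4.8, -5.4]
gripper_width: 16.8
grasp_force: 61.6
```

```bash
python3 -m handwheel '[{"x":0,"y":0,"z":-0.0025,"ax":0,"ay":0,"az":0},{"x":0,"y":0,"z":-0.0025,"ax":0,"ay":0,"az":0},{"x":0,"y":0,"z":-0.0025,"ax":0,"ay":0,"az":0},{"x":0,"y":0,"z":0,"ax":0,"ay":0,"az":0},{"x":0,"y":0,"z":0,"ax":0,"ay":0,"az":0},{"x":0,"y":0,"z":0,"ax":0,"ay":0,"az":0},{"x":0,"y":0,"z":0,"ax":0,"ay":0,"az":0},{"x":0,"y":0,"z":0,"ax":0,"ay":0,"az":0}]'
```

```text
clock: 21.9
position: [518.5, -311.0, 278.4]
ee_rot: [0.999, 0.045, -0.0, -0.0]
contact_force: [2.8, -5.8, -4.6]
gripper_width: 17.0
grasp_force: 61.7
```

```bash
python3 -m handwheel '[{"x":0,"y":0,"z":-0.0025,"ax":0,"ay":0,"az":0},{"x":0,"y":0,"z":-0.0025,"ax":0,"ay":0,"az":0},{"x":0,"y":0,"z":0,"ax":0,"ay":0,"az":0},{"x":0,"y":0,"z":0,"ax":0,"ay":0,"az":0},{"x":0,"y":0,"z":0,"ax":0,"ay":0,"az":0},{"x":0,"y":0,"z":0,"ax":0,"ay":0,"az":0},{"x":0,"y":0,"z":0,"ax":0,"ay":0,"az":0},{"x":0,"y":0,"z":0,"ax":0,"ay":0,"az":0}]'
```

```text
clock: 22.7
position: [518.5, -311.0, 278.3]
ee_rot: [0.999, 0.045, 0.0, -0.0]
contact_force: [3.4, -4.5, -4.0]
gripper_width: 16.9
grasp_force: 61.7
```

```bash
python3 -m handwheel '[{"x":0,"y":0,"z":-0.0025,"ax":0,"ay":0,"az":0},{"x":0,"y":0,"z":-0.0025,"ax":0,"ay":0,"az":0},{"x":0,"y":0,"z":0,"ax":0,"ay":0,"az":0},{"x":0,"y":0,"z":0,"ax":0,"ay":0,"az":0},{"x":0,"y":0,"z":0,"ax":0,"ay":0,"az":0},{"x":0,"y":0,"z":0,"ax":0,"ay":0,"az":0},{"x":0,"y":0,"z":0,"ax":0,"ay":0,"az":0},{"x":0,"y":0,"z":0,"ax":0,"ay":0,"az":0}]'
```

```text
clock: 23.5
position: [518.5, -311.0, 278.2]
ee_rot: [0.999, 0.046, 0.001, 0.0]
contact_force: [4.4, -2.2, 1.4]
gripper_width: 16.9
grasp_force: 62.2
```

It is seated at +50.9 mm, the same as the left, and the weight has gone. I'll let go and back away.

```bash
python3 -m handwheel '[{"x":0,"y":0,"z":0,"ax":0,"ay":0,"az":0},{"x":0,"y":0,"z":0,"ax":0,"ay":0,"az":0},{"x":0,"y":0,"z":0,"ax":0,"ay":0,"az":0},{"x":0,"y":0,"z":0,"ax":0,"ay":0,"az":0},{"x":0,"y":0,"z":0,"ax":0,"ay":0,"az":0},{"x":0,"y":0,"z":0.02,"ax":0,"ay":0,"az":0},{"x":0,"y":0,"z":0.05,"ax":0,"ay":0,"az":0},{"x":0,"y":0,"z":0.1,"ax":0,"ay":0,"az":0}]' 0.3
python3 -m handwheel '[{"x":-0.05,"y":0,"z":0.15,"ax":0,"ay":0,"az":0},{"x":-0.1,"y":0,"z":0.15,"ax":0,"ay":0,"az":0},{"x":-0.15,"y":0,"z":0,"ax":0,"ay":0,"az":0},{"x":-0.15,"y":0,"z":0,"ax":0,"ay":0,"az":0},{"x":-0.1,"y":0,"z":0,"ax":0,"ay":0,"az":0},{"x":-0.1,"y":0,"z":0,"ax":0,"ay":0,"az":0},{"x":0,"y":0,"z":0,"ax":0,"ay":0,"az":0},{"x":0,"y":0,"z":0,"ax":0,"ay":0,"az":0}]'
python3 -m handwheel '[{"x":0,"y":0,"z":0,"ax":0,"ay":0,"az":0},{"x":0,"y":0,"z":0,"ax":0,"ay":0,"az":0},{"x":0,"y":0,"z":0,"ax":0,"ay":0,"az":0},{"x":0,"y":0,"z":0,"ax":0,"ay":0,"az":0},{"x":0,"y":0,"z":0,"ax":0,"ay":0,"az":0},{"x":0,"y":0,"z":0,"ax":0,"ay":0,"az":0},{"x":0,"y":0,"z":0,"ax":0,"ay":0,"az":0},{"x":0,"y":0,"z":0,"ax":0,"ay":0,"az":0}]'
python3 - <<'E'
from h import *
a=arm.get_image("scene")[100:340,250:510,::-1];b=arm.get_image("top")[110:270,270:490,::-1]
cv2.imwrite("pics/c4.png",cv2.resize(a,None,fx=2.4,fy=2.4,interpolation=cv2.INTER_CUBIC))
E
```

```text
clock: 24.3
position: [517.5, -310.8, 311.4]
ee_rot: [0.999, 0.045, -0.001, -0.001]
contact_force: [-0.2, 0.2, -0.2]
gripper_width: 55.4
grasp_force: 0.0
clock: 25.1
position: [388.2, -311.2, 373.0]
ee_rot: [0.999, 0.045, 0.001, 0.001]
contact_force: [1.4, 0.7, -0.0]
gripper_width: 55.1
grasp_force: 0.0
clock: 25.9
position: [388.1, -311.1, 371.9]
ee_rot: [0.999, 0.045, 0.0, 0.0]
contact_force: [0.6, -0.1, -0.3]
gripper_width: 55.9
grasp_force: 0.0
```

View pics/c4.png

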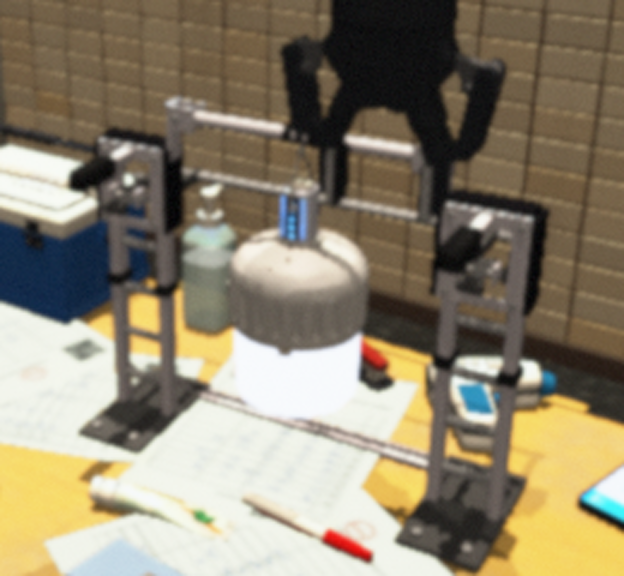

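The bar is level, with both carriages raised (grips at crop (92, 170) and (462, 245)). The arm is clear, and the tube, marker and gun have not moved.

```bash
python3 -c "
from bench import arm
print(arm.job_done())"
```

```text
the job is handed in; nothing more can be done
None
```

The lamp bar is level and locked on the catch rungs at both ends, about 51 mm above its start; the arm is clear, the desk items look unmoved in the last picture, and the job was handed in at about 26 s, with no verdict returned.

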